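# Clamp a brass stem in the shop's ratchet clamp

## Robot

A 6-joint arm with a two-finger parallel gripper is mounted at the origin on the work surface. World frame = base frame: x ahead of the robot, y to its left, z up, the work surface at z = 0. Lengths are in mm, angles in rad, forces in N, time in s.
With the tool pointing down it reaches from about 300 to 775 mm from the base axis. Payload 14.6 kg.
Tool frame: the origin (TCP) lies at the very end of the fingers, on their centre line; the grasp point (between the pads) lies 19 mm behind it; z points along the fingers, y is the direction in which the jaws open and shut (so a half turn about z gives the same grasp; the last joint's range is limited). The gripper opens to 85 mm and grips with 20 to 120 N. Pads are 22 mm wide; open, the fingers measure 114 mm over their backs; the gripper's body (76 mm by 85 mm) begins 54 mm behind the grasp point. The pads swing forward as they close: fully open they stand 13 mm farther back than shut.
Start: joints at [1.038, 0.3, 1.521, -0, 1.321, -0.067], TCP at [247.022, 491.396, 231.281] pointing down, gripper open.
Joint ranges: [-3.03, 3.03], [-0.79, 2.21], [0.23, 2.52], [-1.04, 4.18], [0, 3.07], [-2.55, 2.55]. Speed limits (rad/s): [2.22, 2.22, 2.57, 3.14, 3.14, 3.14].

## Interface

Orientations are given as a unit quaternion [w, x, y, z].
In Python, from rig import status, get_image, camera_params, ticket, nets gives the robot as it stands.
- The arm moves only by the tool carry_out, never from a script. Its argument "plan" is a list of rows, each a list of 5 numbers: the closure, from 0 (fully open) to 1 (shut), then the shift along the tool's x, y, z in mm, then the turn about the tool's z in rad. A call has 1 to 12 rows; each row is the pose to reach, as a shift and turn from the pose commanded when the call began, along the tool's axes at that moment; what a row does not reach only later rows make up. A row lasts 1/10 s, in which the tool goes at most 50 mm and 8.59 degrees, less where a joint would pass 70% of its speed; a pose out of reach is approached as far as the arm can. A call with a gripper value outside its range is refused whole. The fingers move at their own pace and stop on an object; "squeeze" is the grip in N (left out, the last holds). Time passes only in rows, so rows that repeat a pose let the fingers close. It gives the time, the measured TCP pose, the force and the opening at its end, in the units of the state.
- status.get_obs(): the state, without advancing time (a new reading comes with each control period).
- get_image(name): name is "scene" or "side" or "wrist"; returns the picture (420x560x3 uint8, blue, green, red); there is no depth.
- camera_params(name): a dict with "camera_matrix" (3x3 intrinsics, pixels), "R" (3x3) and "t" (3): a world point X has camera coordinates R X + t; the wrist camera has in their place "mount" (4x4, takes a point from camera to tool coordinates, whose origin is the TCP and whose axes are the flange's). Camera axes: x right, y down, z forward; pixel columns grow to the right and rows downward; lengths in mm; the calibration is good to about 2 mm. A picture is of the moment at which its call begins: read the wrist's pose just before it. camera_params takes no time and is no camera call.
- ticket.hand_in(): hands the job in, once; it reports no verdict.
Trained networks look in the newest picture that a camera, given by its name, has taken for a name from the list of things; names that differ only in an ending like _2 or _b are one class to them, and where a whole thing is asked for, a point or a joint stands for the part that bears it (a point fixed in the world has none). Each returns a list of dicts, best first, with "score" (0 to 1); they miss things now and then, are a little off and sometimes report something else, mostly with a low value. They report only what shows in the picture. A call takes as long as a camera call.
- nets.cut_out(target, camera): "mask" (420x560 bool, what is visible of it) and "point" ([column, row] in pixels, amid what is visible of it).
The state is a dict: "clock": time; "joint_positions": joint angles; "qvel": joint speeds; "joint_torque": joint torques, N m; "ee_pos": TCP position; "eef_rot": TCP orientation; "force": force on the tool from outside, world axes, zero at the start; "torque": the same for the moment, N m; "width": finger opening in mm.
Only numpy, scipy, OpenCV 4.12 (cv2) and the standard library are available. Lean on these libraries where they do the work, as an engineer would, in place of code of your own. Each camera call takes 0.05 s, during which the arm holds its last target.

## Task

Stand the tall slim brass stem upright in the round bore of the clamp stand, fully home, and let go of it. Then pump the clamp's trigger, never pushing jaw, bar or pad by hand, until the spring pad meets the stem and is pressed about half way back into its jaw; do not crush the stem by pumping on. Finish while still holding the trigger squeezed, with the stem clamped, and leave the other goods on the counter where they are.

Things in the scene. Friction and masses are not known exactly. Their poses are not given: they have to be found in the camera images.
- stem: the tall slim turned brass stem, 122 mm tall, 0.25 kg, standing upright loose on the counter. Origin: centre of its underside, z axis along it. From the bottom: a spigot 22 mm in diameter and 16 mm long with a chamfered foot, a shoulder section 28 mm in diameter from 16 to 72 mm, a 24 mm diameter grip section from 72 to 112 mm, and a 28 mm cap on top up to 122 mm
- clamp: fixed ratchet clamp stand on a 290 x 80 mm board. Origin: on the counter under the bore's centre; x axis level along the bar, the way the moving jaw presses; z up. In mm: block 56 x 56, top at z 24, bore at x 0; fixed jaw 34 wide, face at x 15, top at z 70; moving jaw 30 wide, top at z 72, on the negative x side; black housing x -185 to -110, 36 wide, top at z 90, with post and trigger above
- bore (a point): centre of the mouth of the round bore, on top of the block, 24 mm above the counter; the bore is 24 mm in diameter, chamfered and 16 mm deep. When the stem is fully home its shoulder rests on the block and its origin lies 16 mm below this point
- grip_post (a point): middle of the black fixed grip post (14 mm thick along the clamp's x, 24 mm wide, top at 155 mm), at 132 mm above the counter
- trigger_grip (a point): the point to squeeze on the steel trigger blade (8 mm thick along the clamp's x, 22 mm wide, its upper end 25 mm above this point), about 131 mm above the counter. Outer faces of blade and post are 51 mm apart here at rest and 33 mm apart fully squeezed; 10 mm or more stays open between them
- trigger: the trigger's steel blade; origin on its hinge, 82 mm above the counter, z axis up along the blade
- trigger_angle (a joint): angle of the trigger: 0 at rest (leaning 0.18 rad towards the jaw), 0.36 rad fully squeezed towards the post. A spring returns it (4 to 6 N at the squeeze point). Each full squeeze drives the jaw about 6 mm (the first one 2 to 10, a part squeeze less); on the way back the jaw stays. It needs at most about 15 N
- jaw_travel (a joint): travel of the moving jaw with its bar towards the stem, in m; 0 is fully back, it starts between 0.002 and 0.012. The face of the unpressed pad is 24 mm from a stem centred in the bore at 0, and so much less the travel; a clamped stem yields about 1 mm towards the fixed jaw. An 8 N friction brake holds the jaw when the trigger is let go; pressure above that eases off
- pad_press (a joint): how far the spring pad is pressed back into its jaw, in m: 0 free, 0.008 half way, 0.016 bottomed; 0.6 N per mm
- pad_face (a point): middle of the pad's flat rubber face (26 mm wide, 30 mm high), 50 mm above the counter; free it stands 24 mm in front of the jaw plate, of which 8 mm is the pad's thickness
- pad: the pad's rubber plate; origin in the middle of its rear face
- finial: bystander: a short squat turned brass finial, 58 mm tall, 40 mm wide at its foot. Origin under its centre
- flask: bystander: a green glass flask, 110 mm tall, 42 mm in diameter. Origin under its centre
- carton: bystander: a carton 70 x 110 x 45 mm high. Origin under its centre
- jaw: the moving jaw's steel plate with its bar; origin on the bar's axis at the plate's front face, 34 mm above the counter

How it is judged (in metres and radians):
On the way, in this order (a step that is already met when the one before it is completed fails the run):
1. the stem stands fully home in the bore, upright and let go (z of stem in the frame of bore below -0.013 m and horizontal distance between stem and bore below 0.004 m and angle between stem's own z axis and vertical below 0.06 rad and contact force between stem and the fingers below 0.3 N), for 0.2 s.
2. a squeeze of the trigger brings the pad against the stem (z of stem in the frame of bore below -0.013 m and horizontal distance between stem and bore below 0.004 m and angle between stem's own z axis and vertical below 0.06 rad and contact force between pad and stem above 1 N and contact force between the fingers and trigger above 1 N and value of joint trigger_angle above 0.03 rad), for 0.1 s.
At the end, for the whole second after the job is handed in: stem home in the bore (within 3 mm of depth, upright within 0.06 rad), untouched by the fingers; pad pressed back 4.5 to 12.5 mm with 2.2 to 8.2 N on the stem; fingers still squeezing the trigger (over 1 N, over 0.05 rad) (all of step 1 and value of joint pad_press between 0.0045 and 0.0125 m and contact force between pad and stem between 2.2 and 8.2 N and contact force between the fingers and trigger above 1 N and value of joint trigger_angle above 0.05 rad and linear speed of stem below 0.02 m/s); the arm keeps its last pose, push and grip.
It fails at once if the stem is crushed: over 8.8 N from the pad, which is nearly bottomed (contact force between pad and stem above 8.8 N).
It fails at once if the robot pushes the jaw, bar or pad by hand (over 3 N) (contact force between any of the fingers, the arm and jaw above 3 N or contact force between any of the fingers, the arm and pad above 3 N).
It fails at once if another thing on the counter is shifted over 30 mm or tipped (distance of any of finial, flask, carton from where it was at the start of the episode above 0.03 m or angle between any of finial, flask, carton's own z axis and vertical above 0.4 rad).
It also fails if it takes over 61 s, if anything falls off the work surface, if the arm or the gripper's body presses on something with over 40 N, if the wrist force passes 120 N, or if a joint passes its speed limit or range.

## Working session

There is one attempt and no reset: what is moved stays moved. The work goes in short steps, Python scripts to look and compute and a tool call to move; the robot and the scene stay as the last step left them, time stands still between calls to the robot, and variables do not carry over. Pictures are saved under pics/ and viewed, and the job is handed in when it is done.

Besides the shell and the picture viewer there is one more tool, called by a JSON object that holds its "name" and its "arguments", one argument or row to a line. carry_out: Moves the arm, as the interface text tells. Its arguments: {"type":"object","properties":{"plan":{"type":"array","items":{"type":"array","items":{"type":"number"}}},"squeeze":{"type":"number"}},"required":["plan"]}

```bash
ls; mkdir -p pics; cat > h.py <<'E'
import numpy as np, cv2
from rig import status,get_image,camera_params,ticket,nets
from scipy.spatial.transform import Rotation as Rn
def cam(name,obs=None):
    p=camera_params(name); K=np.array(p["camera_matrix"])
    if "R" in p: return K,np.array(p["R"]),np.array(p["t"]).ravel()
    M=np.array(p["mount"]); q=obs["eef_rot"]; Rt=Rn.from_quat([q[1],q[2],q[3],q[0]]).as_matrix()
    Rc=Rt@M[:3,:3]; c=Rt@M[:3,3]+np.array(obs["ee_pos"])
    return K,Rc.T,-Rc.T@c
def proj(c,X):
    K,R,t=c; v=K@(R@np.array(X,float)+t); return v[:2]/v[2]
def onz(c,uv,z):
    K,R,t=c; d=R.T@np.linalg.solve(K,[uv[0],uv[1],1.]); o=-R.T@t; return o+d*(z-o[2])/d[2]
def shot(name,f):
    o=status.get_obs(); im=get_image(name); cv2.imwrite("pics/"+f,im); return cam(name,o),im
E
python3 - <<'E'
from h import *
for n in ("scene","side","wrist"):
    c,im=shot(n,n+"0.png"); print(n,-c[1].T@c[2])
    for t in ("stem","clamp","finial","flask","carton","jaw","pad","trigger"):
        r=nets.cut_out(t,n)
        for d in r[:2]: print(t,round(d["score"],2),np.round(d["point"]),d["mask"].sum())
print(status.get_obs())
E
```

```text
pics
scene [1122.19829715 -316.84072515  906.41536788]
stem 0.88 [255. 160.] 419
stem 0.46 [252. 243.] 533
clamp 0.83 [256. 268.] 4718
finial 0.76 [319. 206.] 317
flask 0.66 [299. 145.] 525
carton 0.55 [325. 294.] 2355
carton 0.46 [299. 141.] 547
jaw 0.52 [320. 204.] 276
pad 0.69 [245. 226.] 104
trigger 0.73 [262. 245.] 254
side [ 442.96156568 -626.65828704  683.53766321]
stem 0.87 [188. 212.] 606
clamp 0.89 [310. 260.] 6124
finial 0.84 [261. 199.] 266
flask 0.59 [191. 174.] 487
flask 0.22 [287. 252.] 571
carton 0.58 [365. 230.] 1524
jaw 0.72 [287. 250.] 527
pad 0.55 [271. 248.] 127
trigger 0.64 [325. 222.] 169
wrist [181.14109984 524.90027185 374.02237048]
flask 0.97 [230. 370.] 576
{'clock': 1.35, 'joint_positions': array([ 1.03838706e+00,  2.99889716e-01,  1.52099651e+00,  1.88539365e-05,
        1.32073153e+00, -6.66125443e-02]), 'qvel': array([0.00107443, 0.00088089, 0.00111613, 0.00095263, 0.00016447,
       0.00026772]), 'joint_torque': array([-4.90664770e-04, -5.43361723e+01, -3.61967003e+01, -1.14947475e-04,
        7.09357901e-04, -1.70554847e-05]), 'ee_pos': array([247.02091064, 491.38921724, 231.28770125]), 'eef_rot': array([-1.24314798e-05,  2.30800870e-01,  9.73001006e-01, -9.30109578e-06]), 'force': array([-1.2808087 ,  0.12973994, -0.25762173]), 'torque': array([-0.01718725,  0.01205178, -0.01290431]), 'width': 85.64977890294567}
```

View pics/scene0.png

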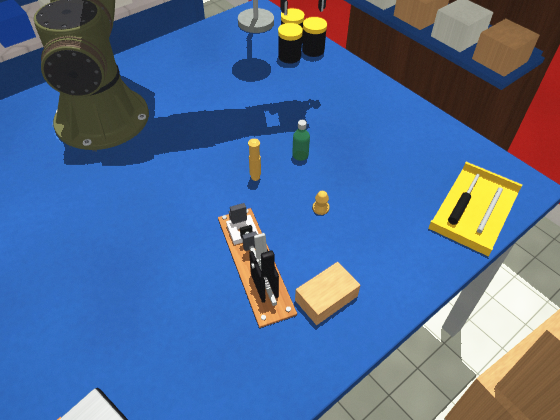

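View pics/side0.png

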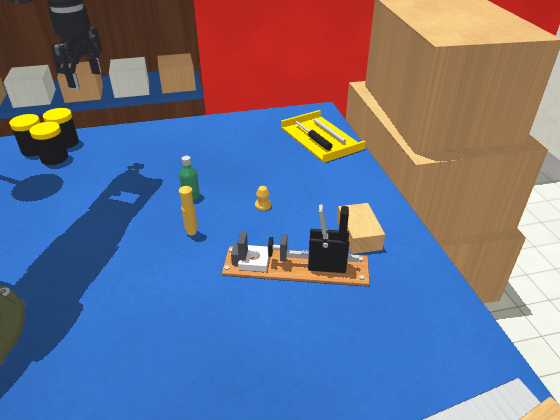

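View pics/wrist0.png

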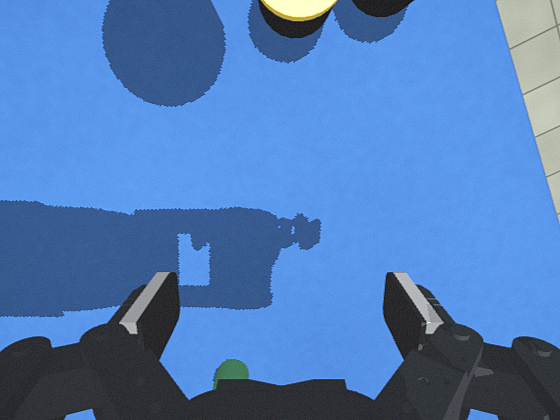

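Scene picture: the stem is at (255,160), the flask at (301,142) and the finial at (321,203). The clamp board runs from (235,212) to (280,325), and the carton is beside it at (328,292). I'll triangulate from these.

```bash
cat > loc.py <<'E'
from h import *
from scipy.optimize import least_squares
C={n:cam(n) for n in("scene","side")}
def tri(obs):
    f=lambda X: np.concatenate([proj(C[n],X)-np.array(p) for n,p in obs])
    r=least_squares(f,[450,150,50.]); return r.x, np.round(r.fun,1)
E
python3 - <<'E'
from loc import *
for n in("scene","side"): get_image(n)
M={}
for t in("stem","finial","flask","carton","trigger","pad","grip_post"):
    o=[]
    for n in C:
        r=nets.cut_out(t,n)
        if r: o.append((n,r[0]["point"])); M[t,n]=r[0]["mask"]
    if len(o)==2: print(t,*tri(o))
for n in C:
    m=M["stem","%s"%n]; ys,xs=np.nonzero(m); print(n,ys.min(),ys.max(),xs.min(),xs.max(), xs[ys<ys.min()+4].mean(), xs[ys>ys.max()-4].mean())
    im=cv2.imread(f"pics/{n}0.png"); 
    x0,y0=(170,120) if n=="scene" else (160,150)
    cv2.imwrite(f"pics/{n}0z.png",cv2.resize(im[y0:y0+210,x0:x0+240],None,fx=2.85,fy=2.85,interpolation=cv2.INTER_CUBIC)[:600,:800])
E
```

```text
stem [438.31462059 183.42650297  64.04736589] [ 0.1 -0.8  0.4  0.6]
finial [609.92593466 243.17836566  18.81527905] [ 0.5 -3.   1.9  2.4]
flask [454.51200331 312.60044051  67.75482219] [ 0.4 -4.   2.2  3.1]
carton [792.57543068  77.16425643  31.7159922 ] [-0.5  2.2 -1.6 -1.9]
trigger [677.02407207  11.9012705  123.58431147] [-0.5  2.5 -1.6 -2. ]
pad [595.66512157  34.79842001  59.11861872] [-1.4  7.  -4.2 -5.2]
grip_post [655.52344019  12.68265536  31.24974665] [-0.2  1.  -0.7 -0.8]
scene 139 180 248 260 253.35897435897436 255.13793103448276
side 186 234 179 196 185.34883720930233 190.85714285714286
```

View pics/scene0z.png

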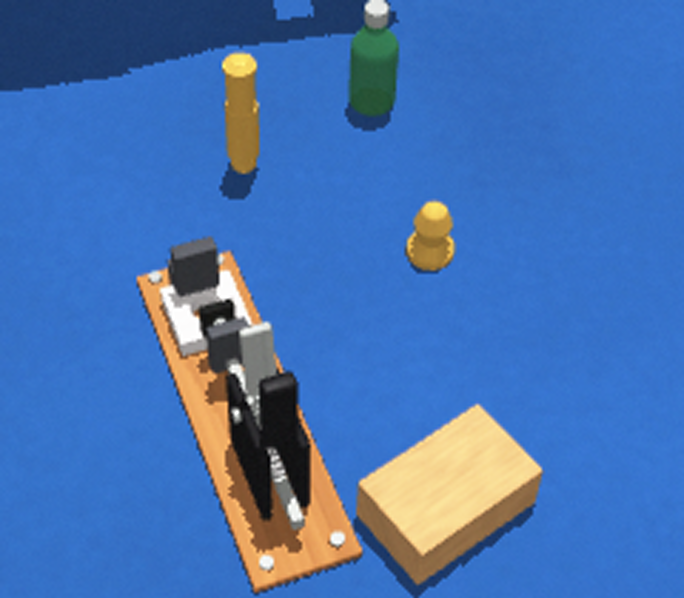

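View pics/side0z.png

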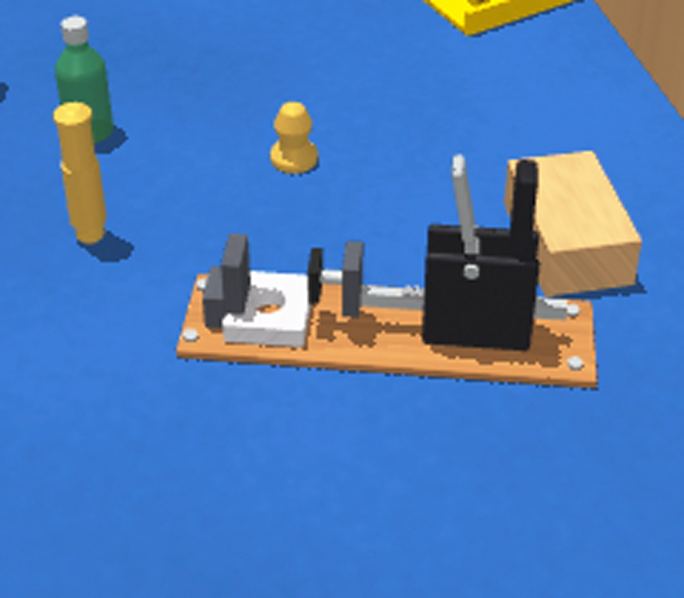

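```bash
cat > fit.py <<'E'
from loc import *
def W(p,X):
    c,s=np.cos(p[2]),np.sin(p[2]); return np.array([p[0]+c*X[0]-s*X[1],p[1]+s*X[0]+c*X[1],X[2]])
def fit(ob,p0,loss="soft_l1"):
    f=lambda p: np.concatenate([proj(c,W(p,X))-np.array(uv) for c,X,uv in ob])
    return least_squares(f,p0,loss=loss)
def z(n,u,v): return (170+u/2.85,120+v/2.85) if n=="scene" else (160+u/2.85,150+v/2.85)
E
python3 - <<'E'
from fit import *
S,D=C["scene"],C["side"]
ob=[(S,(-147,0,155),z("scene",280,378)),(D,(-155,0,155),z("side",525,162)),
 (D,(0,0,24),z("side",267,303)),
 (D,(28,28,24),None),]
ob=[o for o in ob if o[2] is not None]
# housing top corners in side: near edge at -110 / -185 (y sign by orientation)
# stem base check first
for n,u,v,h in(("scene",242,170,0),("side",90,238,0),("scene",240,62,122),("side",73,112,122)):
    print("stem",n,h,onz(C[n],z(n,u,v),h))
for n in("scene","side"):
  cs={"scene":[(137,280),(232,252),(362,550),(256,592)],"side":[(196,275),(594,303),(597,388),(178,356)]}[n]
  P=np.array([onz(C[n],z(n,*c),4) for c in cs]); print(n,P.round(1)[:,:2].tolist(), np.linalg.norm(P-np.roll(P,-1,0),axis=1).round(1))
print("bore",onz(D,z("side",267,303),24), onz(S,z("scene",213,315),24))
print("fixed jaw top",onz(D,z("side",237,240),70),onz(S,z("scene",193,244),70))
print("moving jaw top",onz(D,z("side",353,245),72),onz(S,z("scene",227,324),72))
print("post top",onz(D,z("side",525,163),155),onz(S,z("scene",280,379),155))
print("blade top",onz(D,z("side",458,158),156),onz(S,z("scene",256,327),156))
E
```

```text
stem scene 0 [439.71857985 179.99637109   0.        ]
stem side 0 [433.180869   183.52457744   0.        ]
stem scene 122 [438.54623712 183.46394774 122.        ]
stem side 122 [434.80377777 180.31089168 122.        ]
scene [[484.3, 39.5], [509.2, 115.8], [779.3, 21.5], [757.4, -54.8]] [ 80.3 286.1  79.4 288.9]
side [[506.4, 118.1], [783.3, 20.8], [754.1, -57.2], [482.1, 38.7]] [293.4  83.3 288.4  83. ]
bore [549.03065084  55.6367723   24.        ] [563.29192233  56.71125877  24.        ]
fixed jaw top [533.17427164  74.58982042  70.        ] [529.23610307  66.19199977  70.        ]
moving jaw top [609.6068569  48.4921139  72.       ] [606.56614809  39.26996415  72.        ]
post top [713.15455899   8.25478318 155.        ] [713.34671335   3.31143839 155.        ]
blade top [672.49865532  22.1092489  156.        ] [672.28205406  16.44363451 156.        ]
```

{"name": "carry_out", "arguments": {
  "plan": [
    [0,-30,-19,0,0.144],
    [0,-61,-38,0,0.288],
    [0,-92,-57,0,0.432],
    [0,-123,-76,0,0.576],
    [0,-154,-95,0,0.72],
    [0,-185,-114,0,0.864],
    [0,-216,-133,0,1.008],
    [0,-247,-152,0,1.152],
    [0,-278,-171,0,1.296],
    [0,-308,-190,0,1.439],
    [0,-308,-190,0,1.439]
  ]
}}

```text
clock: 3.25
ee_pos: [438.3, 180.6, 231.3]
eef_rot: [0.0, 0.817, 0.576, 0.0]
force: [-1.0, 0.8, 0.1]
width: 84.9
```

```bash
python3 - <<'E'
from h import *
o=status.get_obs(); print(o["clock"],o["ee_pos"],o["eef_rot"],o["joint_positions"])
c,im=shot("wrist","w1.png"); 
for t in ("stem","clamp","bore"):
  try:
    for d in nets.cut_out(t,"wrist")[:2]: 
      m=d["mask"]; ys,xs=np.nonzero(m); print(t,d["score"],d["point"],xs.min(),xs.max(),ys.min(),ys.max())
  except Exception as e: print(t,e)
print(-c[1].T@c[2], c[1])
for X in ((437,182,122),(437,182,0),(549,56,24)): print(X,proj(c,X))
E
```

```text
3.25 [438.32294435 180.6055483  231.29910923] [2.80642947e-04 8.17193017e-01 5.76364029e-01 2.53658936e-05] [ 3.13830111e-01  1.29851169e-01  1.72752849e+00 -5.43321983e-04
  1.28399847e+00  6.56235359e-01]
stem 0.77 [280.6, 192.0] 259 294 164 219
stem 0.71 [487.8, 259.0] 449 550 239 284
clamp 0.95 [460.6, 246.8] 357 559 209 292
clamp 0.75 [280.3, 194.4] 259 295 164 219
[463.30493755 250.6410173  374.01380001] [[ 9.42155610e-01 -3.35175778e-01  6.48936378e-05]
 [-3.20837727e-01 -9.01796297e-01  2.89528223e-01]
 [-9.69843267e-02 -2.72801460e-01 -9.57169475e-01]]
(437, 182, 122) [278.59857342 208.13191048]
(437, 182, 0) [279.32589778 176.67400357]
(549, 56, 24) [415.22446241 254.57140395]
```

View pics/w1.png

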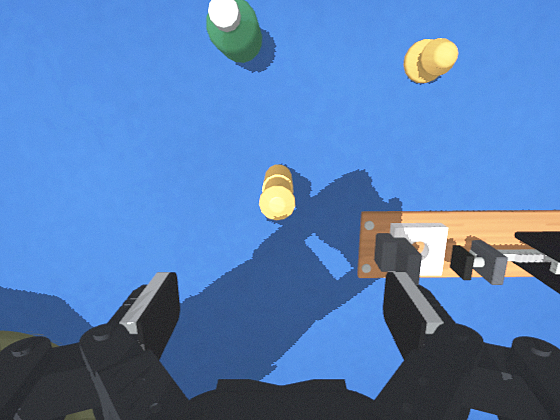

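```bash
python3 - <<'E'
import cv2
im=cv2.imread("pics/w1.png")
a=cv2.resize(im[150:300,240:440],None,fx=4,fy=4,interpolation=cv2.INTER_CUBIC)
cv2.imwrite("pics/w1z.png",a)
a=cv2.resize(im[190:310,345:560],None,fx=3.7,fy=3.7,interpolation=cv2.INTER_CUBIC)
cv2.imwrite("pics/w1y.png",a)
E
```

```text
(no output)
```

View pics/w1z.png

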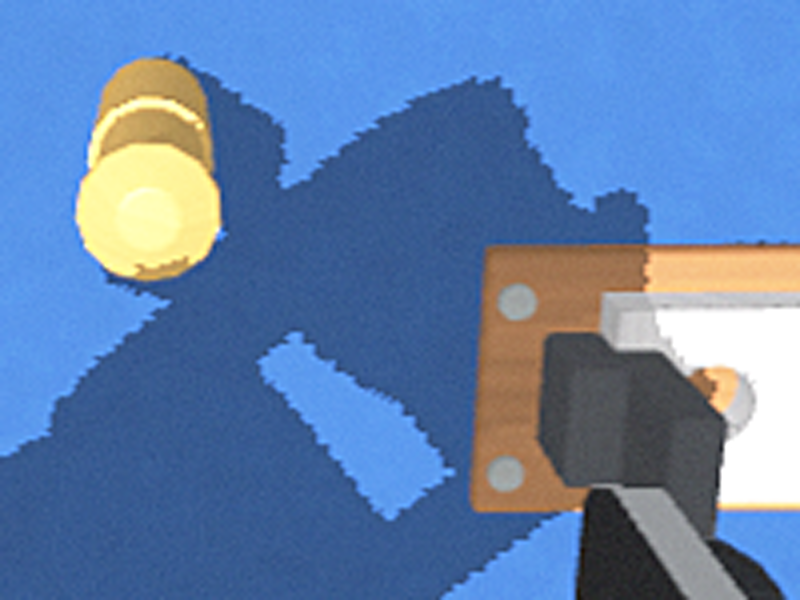

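View pics/w1y.png

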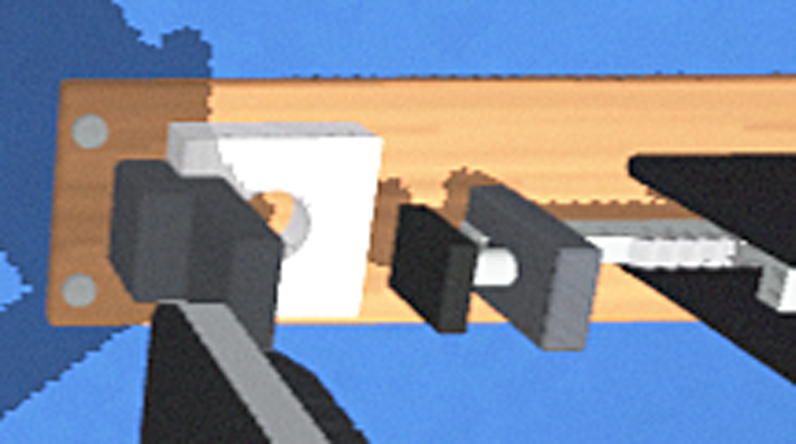

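```bash
python3 - <<'E'
from h import *
o=status.get_obs(); c=cam("wrist",o)
print("stem",onz(c,(277,202.7),122))
y=lambda u,v:(345+u/3.7,190+v/3.7)
A=onz(c,y(382,137),24);B=onz(c,y(360,316),24);print(A,B,np.linalg.norm(A-B))
d=(A-B)/np.linalg.norm(A-B); print("angle of -clampy",np.arctan2(d[1],d[0]), "->clamp x",np.arctan2(d[1],d[0])+np.pi/2)
a=2.807
print("bore",(A+B)/2+28*np.array([np.cos(a),np.sin(a),0]))
E1=onz(c,y(62,80),5);E2=onz(c,y(796,75),5);print("board edge angle",np.arctan2(*(E1-E2)[[1,0]]))
q=o["eef_rot"];print("tool y angle",Rn.from_quat([q[1],q[2],q[3],q[0]]).as_matrix()[:,1])
E
```

```text
stem [435.43706552 189.73221532 122.        ]
[588.51080994  80.33774686  24.        ] [571.24368955  26.28291306  24.        ] 56.74573556159858
angle of -clampy 1.2616040613219945 ->clamp x 2.8324003881168913
bore [553.43001343  62.50509429  24.        ]
board edge angle 2.817316037657701
tool y angle [ 9.45395463e-01 -3.25925479e-01 -2.60956940e-05]
```

{"name": "carry_out", "arguments": {
  "plan": [
    [0,2,-2,33,0],
    [0,4,-4,65,0],
    [0,4,-4,65,0],
    [0,4,-4,65,0]
  ]
}}

```text
clock: 3.85
ee_pos: [434.3, 189.1, 167.1]
eef_rot: [-0.0, 0.814, 0.58, -0.0]
force: [0.1, -0.6, 0.5]
width: 85.3
```

```bash
python3 - <<'E'
from h import *
o=status.get_obs(); print(o["clock"],o["ee_pos"],o["qvel"].round(3))
c,im=shot("wrist","w2.png"); 
print(proj(c,(436,186,122)),proj(c,o["ee_pos"]))
cv2.imwrite("pics/w2z.png",cv2.resize(im[120:320,180:460],None,fx=2.8,fy=2.8,interpolation=cv2.INTER_CUBIC))
E
```

```text
3.85 [434.3212146  189.05882123 167.10582673] [-0.009 -0.023 -0.024 -0.     0.002  0.   ]
[285.36406633 244.57054458] [280.82076947 277.57442813]
```

View pics/w2z.png

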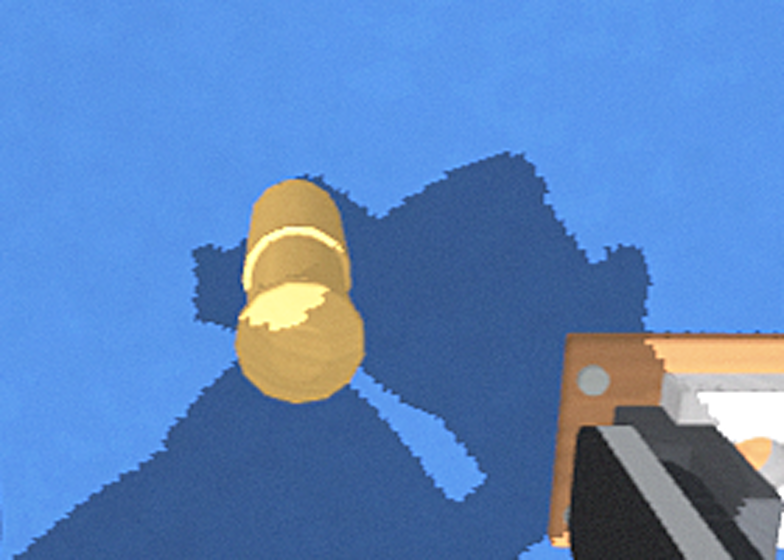

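```bash
python3 - <<'E'
from h import *
o=status.get_obs(); c=cam("wrist",o); print(o["ee_pos"])
print(onz(c,(180+300/2.8,120+342/2.8),122))
E
```

```text
[434.82411959 189.02446103 167.82413567]
[437.95311437 186.80385158 122.        ]
```

{"name": "carry_out", "arguments": {
  "plan": [
    [0,-3,3.5,30,0],
    [0,-3,3.5,60,0],
    [0,-3,3.5,85,0],
    [0,-3,3.5,93,0],
    [0,-3,3.5,93,0],
    [0.5,-3,3.5,93,0],
    [1,-3,3.5,93,0],
    [1,-3,3.5,93,0],
    [1,-3,3.5,93,0],
    [1,-3,3.5,93,0]
  ],
  "squeeze": 40
}}

```text
clock: 4.9
ee_pos: [436.9, 184.6, 73.9]
eef_rot: [-0.0, 0.815, 0.58, 0.0]
force: [-2.4, 0.6, 7.3]
width: 23.2
```

```bash
python3 - <<'E'
from h import *
o=status.get_obs(); print(o["clock"],o["ee_pos"],o["width"],o["force"])
c,im=shot("wrist","w3.png"); 
print(proj(c,o["ee_pos"]+[0,0,49]))
E
```

```text
4.9 [436.8584314  184.55107747  73.85369481] 23.24720989965663 [-2.37337858  0.60120642  7.28764276]
[280.73024049 349.8369895 ]
```

View pics/w3.png

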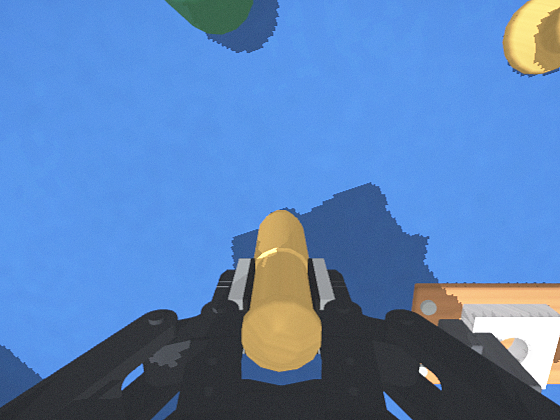

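```bash
cat > ov.py <<'E'
from h import *
def ring(im,c,ctr,r,col,s=1,off=(0,0)):
    P=[(np.array(proj(c,np.array(ctr)+[r*np.cos(a),r*np.sin(a),0]))-off)*s for a in np.linspace(0,6.283,60)]
    cv2.polylines(im,[np.int32(P)],True,col,1)
E
python3 - <<'E'
from ov import *
o=status.get_obs(); c=cam("wrist",o); im=cv2.imread("pics/w3.png")
off=np.array([160,190]);s=3.6
z=cv2.resize(im[190:350+30,160:380],None,fx=s,fy=s)[:600,:800]
tx=np.array([.326,.945,0])
b=o["ee_pos"].copy(); b[2]=0
for d,col in((0,(255,255,255)),(4,(0,0,255)),(7,(0,255,0))):
    for h,r in((122,14),(72,14)): ring(z,c,b+tx*d+[0,0,h],r,col,s,off)
cv2.imwrite("pics/w3o.png",z)
E
```

```text
(no output)
```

View pics/w3o.png

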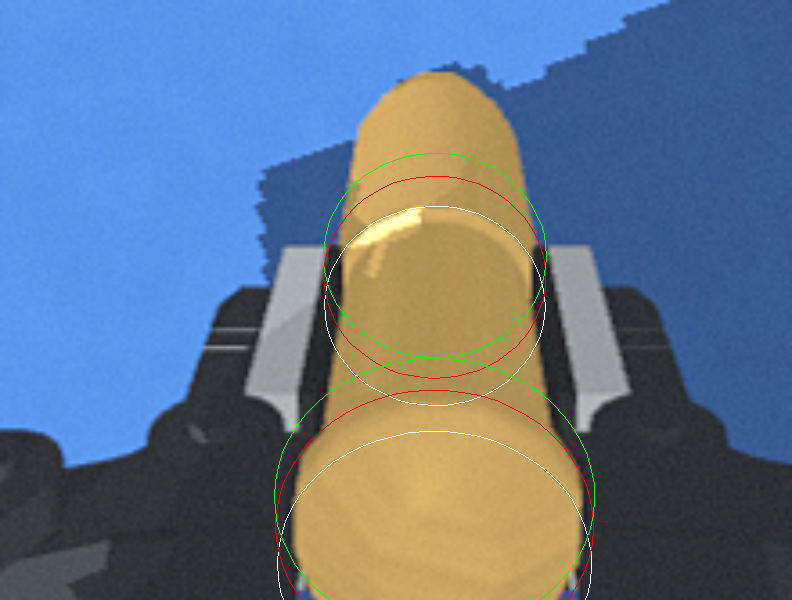

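```bash
python3 - <<'E'
from h import *
p=camera_params("wrist");print(np.array(p["camera_matrix"]),np.array(p["mount"]).round(3))
K=np.array(p["camera_matrix"]);f=K[0,0]
# depth along optical axis implied by cap width
for w in(35.8,46.4,80): print(f*28/w)
p=camera_params("scene");print(p["camera_matrix"])
E
```

```text
[[349.32602333   0.         280.98452526]
 [  0.         349.32602333 211.62558545]
 [  0.           0.           1.        ]] [[ 0.00000e+00 -9.57000e-01 -2.89000e-01  7.43170e+01]
 [ 1.00000e+00  1.00000e-03 -0.00000e+00  9.90000e-02]
 [ 0.00000e+00 -2.89000e-01  9.57000e-01 -1.42735e+02]
 [ 0.00000e+00  0.00000e+00  0.00000e+00  1.00000e+00]]
273.2158841650304
210.80018648939844
122.26410816385109
[[506.26468207   0.         285.5298127 ]
 [  0.         506.26468207 209.40754284]
 [  0.           0.           1.        ]]
```

{"name": "carry_out", "arguments": {
  "plan": [
    [1,0,0,-20,0],
    [1,0,0,-55,0],
    [1,0,0,-85,0],
    [1,-10,18,-90,0],
    [1,-30,55,-90,0],
    [1,-50,92,-90,0],
    [1,-70,130,-90,0],
    [1,-82,152,-90,0],
    [1,-82,152,-90,0],
    [1,-82,152,-90,0],
    [1,-82,152,-90,0]
  ],
  "squeeze": 40
}}

```text
clock: 6.05
ee_pos: [552.9, 57.8, 163.2]
eef_rot: [-0.0, 0.815, 0.58, -0.0]
force: [0.3, -0.0, -1.7]
width: 23.1
```

```bash
python3 - <<'E'
from h import *
o=status.get_obs(); print(o["clock"],o["ee_pos"],o["eef_rot"],o["width"],o["force"])
for n in("wrist","side","scene"): c,im=shot(n,n+"4.png")
for n,(x,y) in dict(side=(210,140),scene=(190,140)).items():
    im=cv2.imread(f"pics/{n}4.png"); cv2.imwrite(f"pics/{n}4z.png",cv2.resize(im[y:y+140,x:x+180],None,fx=4.2,fy=4.2,interpolation=cv2.INTER_CUBIC))
E
```

```text
6.05 [552.89091927  57.7604176  163.18014723] [-2.01066332e-04  8.14619641e-01  5.79995487e-01 -1.85359747e-04] 23.107084299703814 [ 0.27005625 -0.00518617 -1.7219252 ]
```

View pics/wrist4.png

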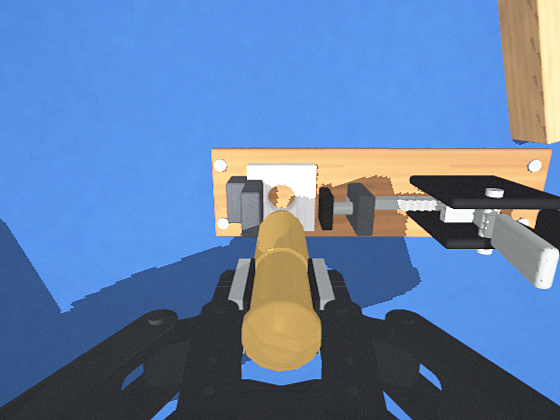

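View pics/side4z.png

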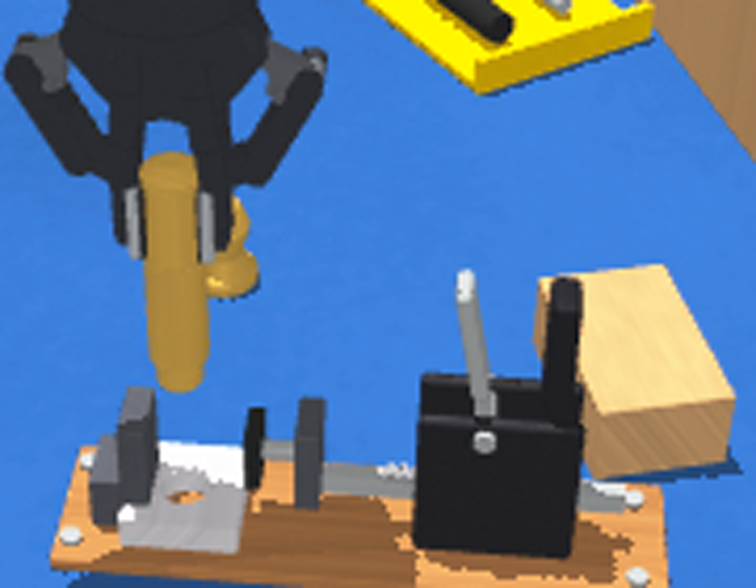

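View pics/scene4z.png

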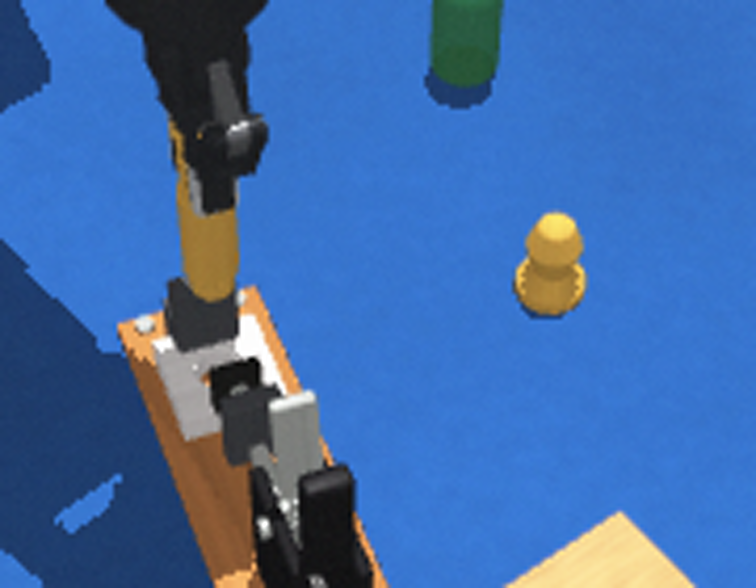

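```bash
cat > ov2.py <<'E'
from ov import *
a=-0.333+np.pi
def clampW(b,X):
    return np.array([b[0]+np.cos(a)*X[0]-np.sin(a)*X[1],b[1]+np.sin(a)*X[0]+np.cos(a)*X[1],X[2]])
def poly(im,c,b,Ps,col,s,off,closed=True):
    P=[(np.array(proj(c,clampW(b,X)))-off)*s for X in Ps]; cv2.polylines(im,[np.int32(P)],closed,col,1)
E
python3 - <<'E'
from ov2 import *
o=status.get_obs(); c=cam("wrist",o); im=cv2.imread("pics/wrist4.png")
off=np.array([205,140]);s=4
z=cv2.resize(im[140:285,205:400],None,fx=s,fy=s,interpolation=cv2.INTER_CUBIC)
cv2.imwrite("pics/w4z.png",z)
b=np.array([552,59])
poly(z,c,b,[(28,28,24),(-28,28,24),(-28,-28,24),(28,-28,24)],(0,255,0),s,off)
ring(z,c,[b[0],b[1],24],12,(0,0,255),s,off)
poly(z,c,b,[(-60,40,8),(-60,-40,8)],(0,255,255),s,off)
tx=np.array([.327,.945,0])
for d,col in((0,(255,255,255)),(5,(0,0,255))):
    q=o["ee_pos"].copy();q[2]-=74; q=q+tx*d
    ring(z,c,q,10,col,s,off);ring(z,c,q+[0,0,16],14,col,s,off);ring(z,c,q+[0,0,72],14,col,s,off)
cv2.imwrite("pics/w4o.png",z)
E
```

```text
(no output)
```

View pics/w4z.png

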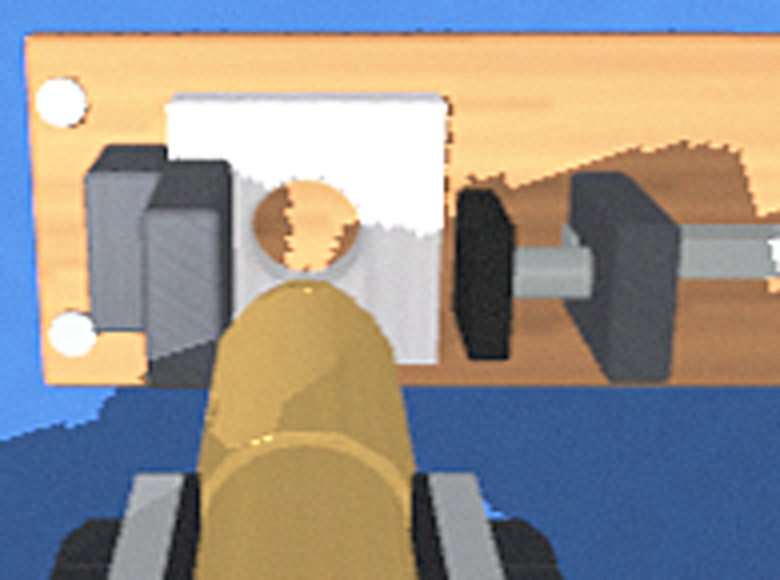

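View pics/w4o.png

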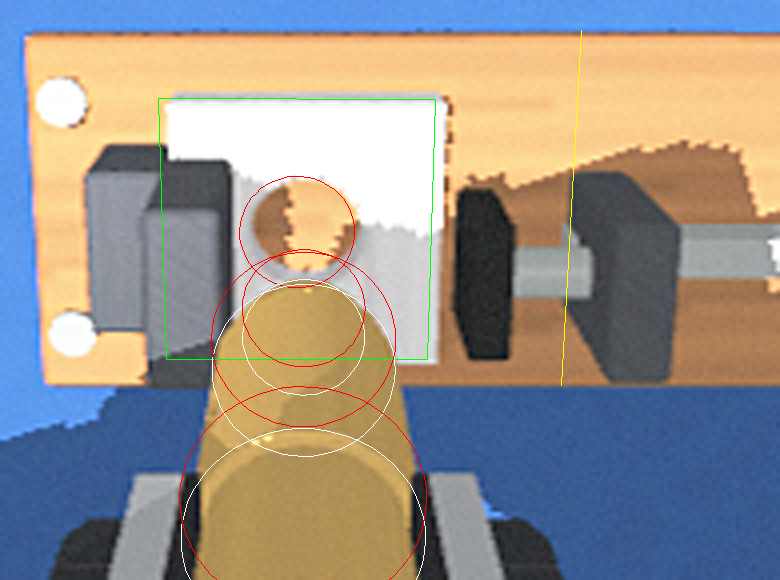

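{"name": "carry_out", "arguments": {
  "plan": [
    [1,0.5,0.9,15,0],
    [1,0.5,0.9,33,0],
    [1,0.5,0.9,33,0],
    [1,0.5,0.9,33,0]
  ]
}}

```text
clock: 6.6
ee_pos: [554.4, 57.6, 130.8]
eef_rot: [-0.0, 0.815, 0.58, -0.0]
force: [0.5, 0.6, -3.0]
width: 22.9
```

```bash
cat > v5.py <<'E'
import sys
from ov2 import *
tag=sys.argv[1]; b=np.array([float(sys.argv[2]),float(sys.argv[3])])
o=status.get_obs(); print(o["clock"],o["ee_pos"],o["eef_rot"],o["width"],o["force"]); c,im=shot("wrist",f"w{tag}.png")
off=np.array([205,110]);s=4
z=cv2.resize(im[110:255,205:400],None,fx=s,fy=s,interpolation=cv2.INTER_CUBIC)
poly(z,c,b,[(28,28,24),(-28,28,24),(-28,-28,24),(28,-28,24)],(0,255,0),s,off)
ring(z,c,[b[0],b[1],24],12,(0,0,255),s,off)
q=o["ee_pos"].copy();q[2]-=74
for h,r in((0,10),(16,14),(72,14)): ring(z,c,q+[0,0,h],r,(255,255,255),s,off)
cv2.imwrite(f"pics/w{tag}o.png",z)
E
python3 v5.py 5 553.65 58.1
```

```text
6.6 [554.41322743  57.58856727 130.75224535] [-1.13177202e-05  8.14669841e-01  5.79925038e-01 -1.72128830e-05] 22.889548863255495 [ 0.51889574  0.63709274 -2.99331809]
```

View pics/w5o.png

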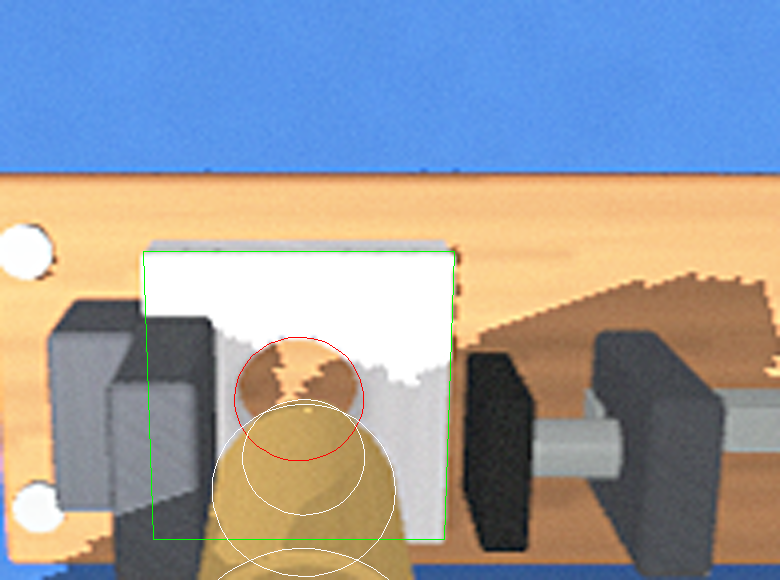

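{"name": "carry_out", "arguments": {
  "plan": [
    [1,0.4,-0.7,0,0],
    [1,0.4,-0.7,10,0],
    [1,0.4,-0.7,20,0],
    [1,0.4,-0.7,27,0],
    [1,0.4,-0.7,27,0],
    [1,0.4,-0.7,27,0]
  ]
}}

```text
clock: 7.25
ee_pos: [553.9, 57.9, 103.1]
eef_rot: [-0.0, 0.815, 0.58, -0.0]
force: [-0.0, -0.1, -2.3]
width: 23.6
```

```bash
sed -i 's/\[205,110\]/[205,180]/; s/110:255,205:400/180:325,205:400/' v5.py; python3 v5.py 6 553.65 58.1
```

```text
7.25 [553.94280445  57.87209562 103.10396531] [-8.99577124e-05  8.14814801e-01  5.79721318e-01 -1.59550772e-04] 23.581733711482084 [-0.04194704 -0.13191949 -2.26515689]
```

View pics/w6o.png

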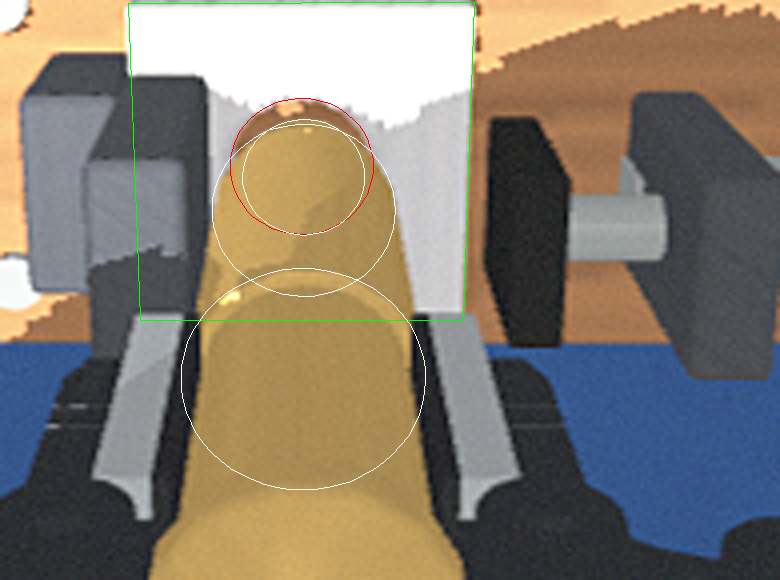

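{"name": "carry_out", "arguments": {
  "plan": [
    [1,0.2,-0.2,4,0],
    [1,0.2,-0.2,8,0],
    [1,0.2,-0.2,12,0],
    [1,0.2,-0.2,12,0]
  ]
}}

```text
clock: 7.7
ee_pos: [553.5, 58.2, 90.6]
eef_rot: [-0.0, 0.815, 0.58, -0.0]
force: [0.2, 0.0, -1.9]
width: 23.0
```

{"name": "carry_out", "arguments": {
  "plan": [
    [1,0,0,3,0],
    [1,0,0,6,0],
    [1,0,0,8.5,0],
    [1,0,0,8.5,0]
  ]
}}

```text
clock: 8.1
ee_pos: [553.6, 58.1, 82.4]
eef_rot: [-0.0, 0.815, 0.58, -0.0]
force: [-0.4, -0.2, -2.0]
width: 23.1
```

```bash
python3 v5.py 7 553.65 58.1
```

```text
8.1 [553.61775068  58.13079572  82.35542902] [-1.68880687e-04  8.14813664e-01  5.79722859e-01 -2.66776932e-04] 23.143841127917327 [-0.44014458 -0.18722197 -2.03196631]
```

View pics/w7.png

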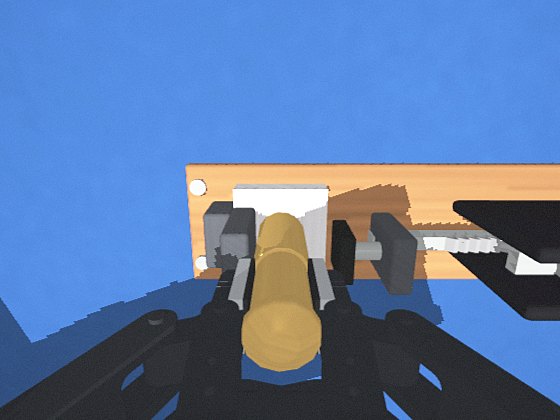

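{"name": "carry_out", "arguments": {
  "plan": [
    [1,0,0,1,0],
    [1,0,0,1,0],
    [0.5,0,0,0.5,0],
    [0,0,0,0,0],
    [0,0,0,0,0],
    [0,0,0,0,0],
    [0,0,0,-20,0],
    [0,0,0,-60,0],
    [0,0,0,-100,0],
    [0,0,0,-100,0],
    [0,0,0,-100,0]
  ]
}}

```text
clock: 9.25
ee_pos: [553.9, 58.2, 183.3]
eef_rot: [0.0, 0.815, 0.58, 0.001]
force: [0.7, 0.4, -0.0]
width: 85.4
```

```bash
sed -i 's/74$/74/' v5.py; python3 v5.py 8 553.65 58.1; python3 - <<'E'
from h import *
c,im=shot("side","side8.png"); cv2.imwrite("pics/side8z.png",cv2.resize(im[140:300,200:390],None,fx=3.7,fy=3.7,interpolation=cv2.INTER_CUBIC))
E
```

```text
9.25 [553.94456248  58.15493472 183.25575401] [3.91737125e-04 8.14820785e-01 5.79712501e-01 5.92926977e-04] 85.41626580729427 [ 0.72135615  0.37828463 -0.04192375]
```

View pics/w8.png

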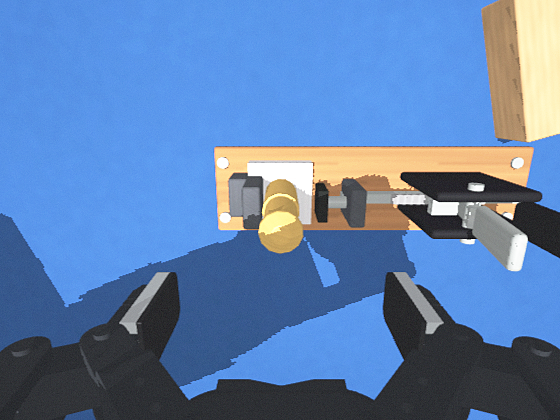

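View pics/side8z.png

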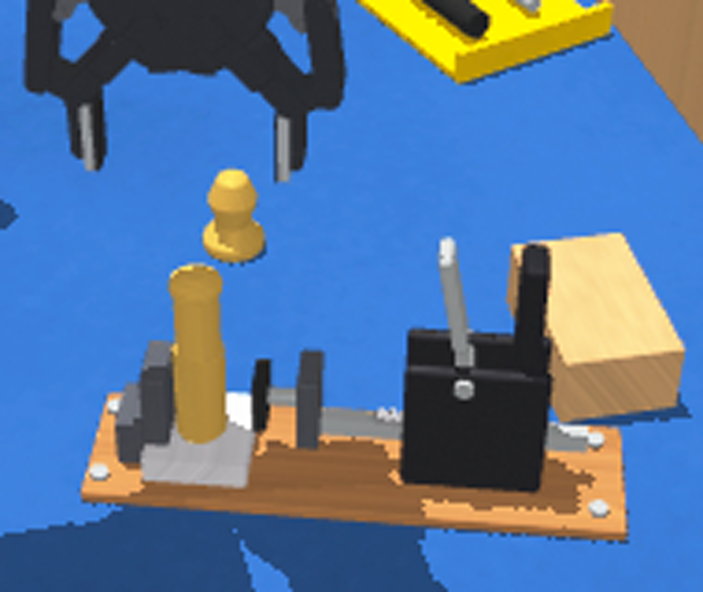

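Side picture: the stem stands upright in the bore with its shoulder on the block, around (200,435) in the zoom, and it is released. Next I move above the trigger.

{"name": "carry_out", "arguments": {
  "plan": [
    [0,0,25,-5,0],
    [0,0,60,-5,0],
    [0,0,100,-5,0],
    [0,0,135,-5,0],
    [0,0,155,-5,0],
    [0,0,155,-5,0],
    [0,0,155,-5,0],
    [0,0,155,-5,0]
  ]
}}

```text
clock: 10.15
ee_pos: [699.5, 7.8, 187.2]
eef_rot: [-0.0, 0.815, 0.58, -0.0]
force: [0.6, 0.3, -0.3]
width: 85.3
```

```bash
python3 - <<'E'
from ov2 import *
o=status.get_obs(); print(o["clock"],o["ee_pos"],o["eef_rot"]); c,im=shot("wrist","w9.png")
b=np.array([553.65,58.1]); z=im.copy();s=1;off=np.zeros(2)
poly(z,c,b,[(-177,12,155),(-163,12,155),(-163,-12,155),(-177,-12,155)],(0,255,0),s,off)
poly(z,c,b,[(-185,18,90),(-110,18,90),(-110,-18,90),(-185,-18,90)],(0,255,255),s,off)
poly(z,c,b,[(-121,11,156),(-129,11,154),(-129,-11,154),(-121,-11,156)],(0,0,255),s,off)
ring(z,c,[b[0],b[1],130],14,(255,255,255))
cv2.imwrite("pics/w9o.png",cv2.resize(z,None,fx=1.42,fy=1.42))
E
```

```text
10.15 [699.5295542    7.76652501 187.2122563 ] [-3.87643440e-04  8.14693605e-01  5.79891338e-01 -4.63858139e-04]
```

View pics/w9o.png

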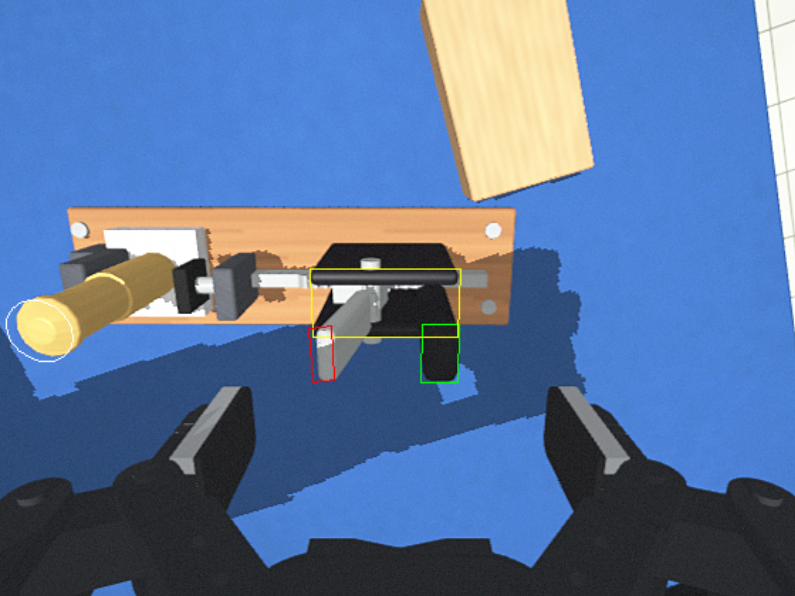

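View pics/w9.png

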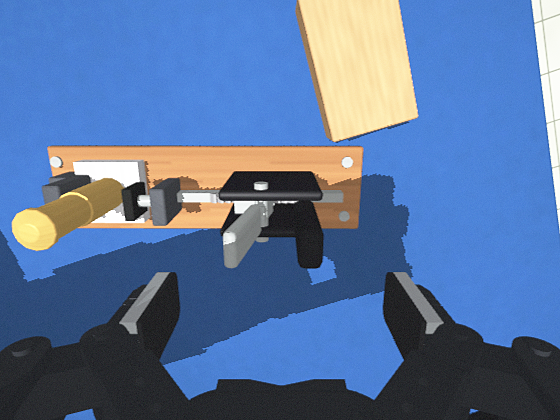

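{"name": "carry_out", "arguments": {
  "plan": [
    [0,0,0,25,0],
    [0,0,0,50,0],
    [0,0,0,70,0],
    [0,0,0,75,0],
    [0,0,3,75,0],
    [0,0,5,75,0],
    [0,0,5,75,0],
    [0,0,5,75,0]
  ],
  "squeeze": 40
}}

```text
clock: 11.0
ee_pos: [705.3, 5.7, 113.7]
eef_rot: [0.0, 0.815, 0.58, 0.001]
force: [-0.2, -0.0, -0.3]
width: 85.4
```

```bash
python3 - <<'E'
from ov2 import *
o=status.get_obs(); print(o["clock"],o["ee_pos"],o["force"],o["width"]); c,im=shot("wrist","w10.png")
d=o["ee_pos"][:2]-[553.65,58.1]; print(d@[.945,-.327],d@[.327,.945])
c,im=shot("side","side10.png"); cv2.imwrite("pics/side10z.png",cv2.resize(im[140:300,200:390],None,fx=3.7,fy=3.7,interpolation=cv2.INTER_CUBIC))
E
```

```text
11.0 [705.30199414   5.67718175 113.73697888] [-0.15535573 -0.03192231 -0.30074594] 85.35008872711674
160.4533960264915 0.05063883735480531
```

View pics/w10.png

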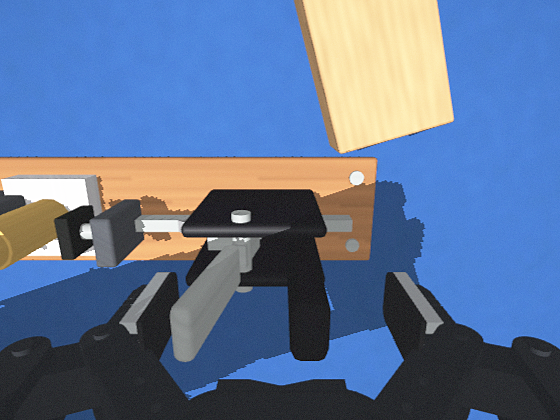

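View pics/side10z.png

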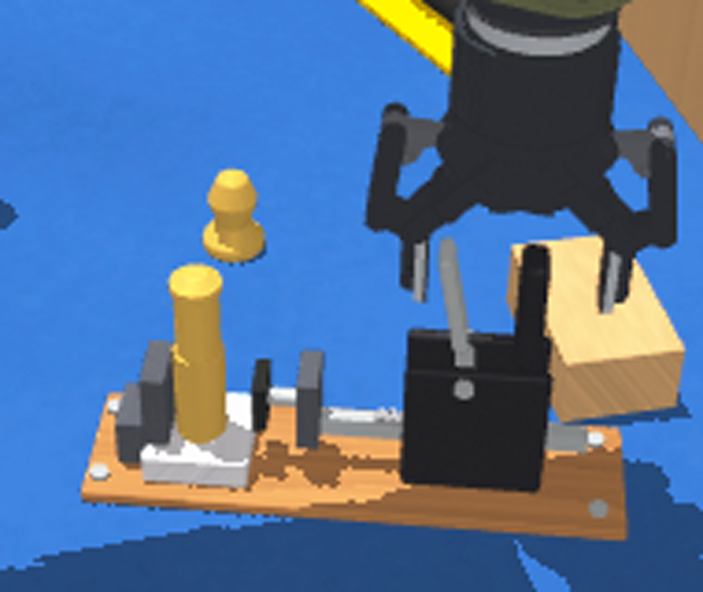

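{"name": "carry_out", "arguments": {
  "plan": [
    [0.2,0,0,0,0],
    [0.35,0,0,0,0],
    [0.5,0,0,0,0],
    [0.6,0,0,0,0],
    [0.6,0,0,0,0],
    [0.6,0,0,0,0]
  ],
  "squeeze": 40
}}

```text
clock: 11.7
ee_pos: [704.9, 6.2, 113.8]
eef_rot: [-0.0, 0.815, 0.58, 0.0]
force: [-3.7, 2.8, 8.6]
width: 34.8
```

```bash
cat > look.py <<'E'
import sys
from ov2 import *
t=sys.argv[1]
o=status.get_obs(); print(o["clock"],o["ee_pos"].round(1),o["force"].round(1),round(o["width"],1)); c,im=shot("wrist",f"w{t}.png")
a_=cv2.resize(im[160:370,0:400],None,fx=2,fy=2,interpolation=cv2.INTER_CUBIC)
i2=get_image("side"); cv2.imwrite(f"pics/s{t}.png",i2)
b_=cv2.resize(i2[215:265,215:340],None,fx=3.6,fy=3.6,interpolation=cv2.INTER_CUBIC)
o_=np.zeros((600,800,3),np.uint8); o_[:420]=a_; o_[420:420+b_.shape[0],:b_.shape[1]]=b_[:180]
cv2.imwrite(f"pics/l{t}.png",o_)
E
python3 look.py 11
```

```text
11.7 [704.9   6.2 113.8] [-3.7  2.8  8.6] 34.8
```

View pics/l11.png

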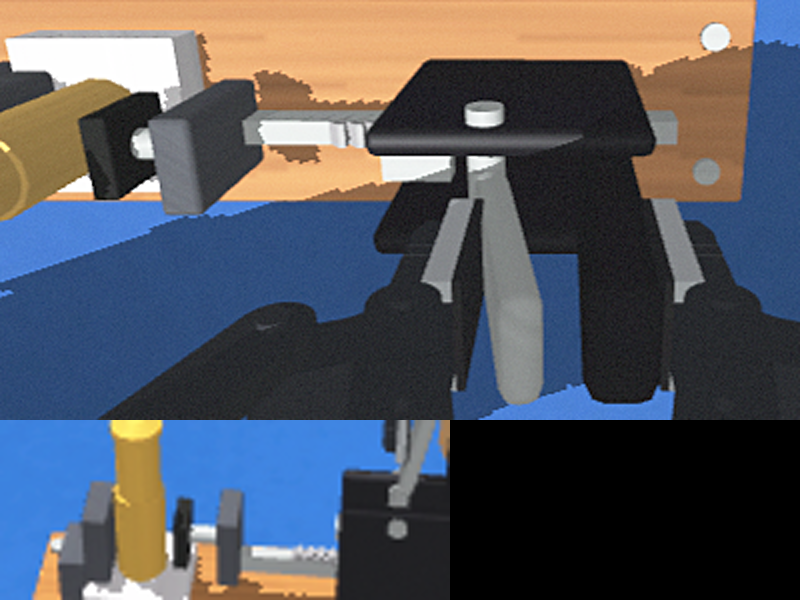

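```bash
python3 - <<'E'
import cv2,numpy as np
a=[cv2.imread(f"pics/w{t}.png")[180:280,0:200] for t in(10,11)]
cv2.imwrite("pics/cmp.png",cv2.resize(np.vstack(a),None,fx=3,fy=3,interpolation=cv2.INTER_CUBIC))
E
```

```text
(no output)
```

View pics/cmp.png

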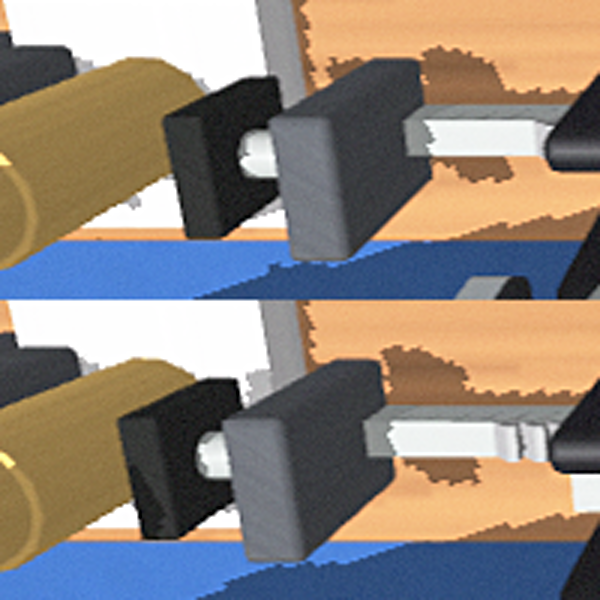

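```bash
cat > cx.py <<'E'
from ov2 import *
b=np.array([553.65,58.1])
def cx(c,uv,z):
    X=onz(c,uv,z)[:2]-b; return np.round([-(X@[.945,-.327]),-(X@[.327,.945])],1)
E
python3 - <<'E'
from cx import *
o=status.get_obs()
o10=dict(o); o10["ee_pos"]=np.array([705.30,5.68,113.74])
for oo,y0,pl,pd in((o10,0,(272,120),(164,118)),(o,300,(223,420),(119,418))):
    c=cam("wrist",oo); f=lambda p:(p[0]/3,180+(p[1]-y0)/3)
    print("plate",cx(c,f(pl),72),"pad",cx(c,f(pd),65))
E
```

```text
plate [-54.7 -13.8] pad [-30.  -11.9]
plate [-45.  -14.1] pad [-20.7 -12.2]
```

{"name": "carry_out", "arguments": {
  "plan": [
    [0.4,0,0,0,0],
    [0.2,0,0,0,0],
    [0.05,0,0,0,0],
    [0.05,0,0,0,0],
    [0.05,0,0,0,0],
    [0.2,0,0,0,0],
    [0.35,0,0,0,0],
    [0.5,0,0,0,0],
    [0.6,0,0,0,0],
    [0.6,0,0,0,0],
    [0.6,0,0,0,0]
  ]
}}

```text
clock: 12.9
ee_pos: [704.9, 6.1, 113.7]
eef_rot: [-0.0, 0.815, 0.58, 0.0]
force: [-5.2, 3.1, 9.0]
width: 34.6
```

```bash
cat > l2.py <<'E'
import sys
from cx import *
t=sys.argv[1]
o=status.get_obs(); print(o["clock"],o["ee_pos"].round(1).tolist(),o["force"].round(1),round(o["width"],1)); c,im=shot("wrist",f"w{t}.png")
cv2.imwrite(f"pics/l{t}.png",cv2.resize(im[170:320,0:250],None,fx=3.2,fy=3.2,interpolation=cv2.INTER_CUBIC))
E
python3 l2.py 12
```

```text
12.9 [704.9, 6.1, 113.7] [-5.2  3.1  9. ] 34.6
```

View pics/l12.png

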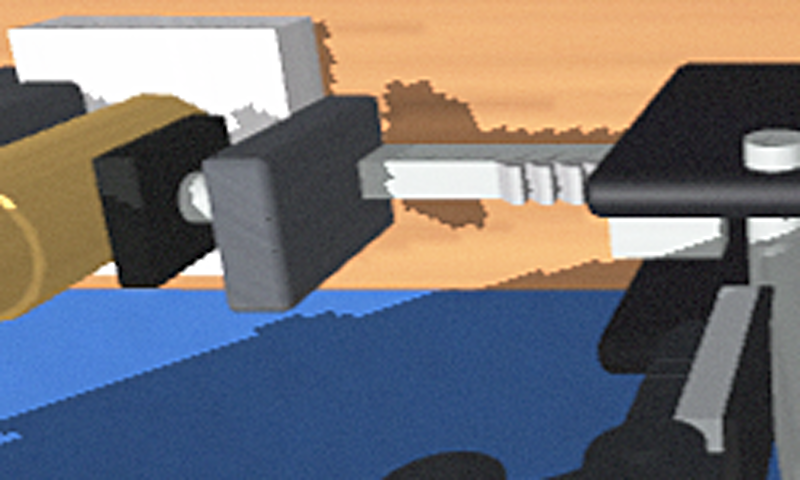

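```bash
python3 - <<'E'
from cx import *
c=cam("wrist",status.get_obs()); f=lambda u,v:(u/3.2,170+v/3.2)
print(cx(c,f(205,160),72),cx(c,f(93,160),65))
E
```

```text
[-39.3 -14.1] [-14.5 -11.8]
```

{"name": "carry_out", "arguments": {
  "plan": [
    [0.4,0,0,0,0],
    [0.2,0,0,0,0],
    [0.05,0,0,0,0],
    [0.05,0,0,0,0],
    [0.05,0,0,0,0],
    [0.2,0,0,0,0],
    [0.35,0,0,0,0],
    [0.5,0,0,0,0],
    [0.6,0,0,0,0],
    [0.6,0,0,0,0],
    [0.6,0,0,0,0]
  ]
}}

```text
clock: 14.05
ee_pos: [704.8, 6.1, 113.7]
eef_rot: [-0.0, 0.815, 0.58, 0.0]
force: [-4.5, 2.6, 8.5]
width: 34.7
```

```bash
python3 l2.py 13
```

```text
14.05 [704.8, 6.1, 113.7] [-4.5  2.6  8.5] 34.7
```

View pics/l13.png

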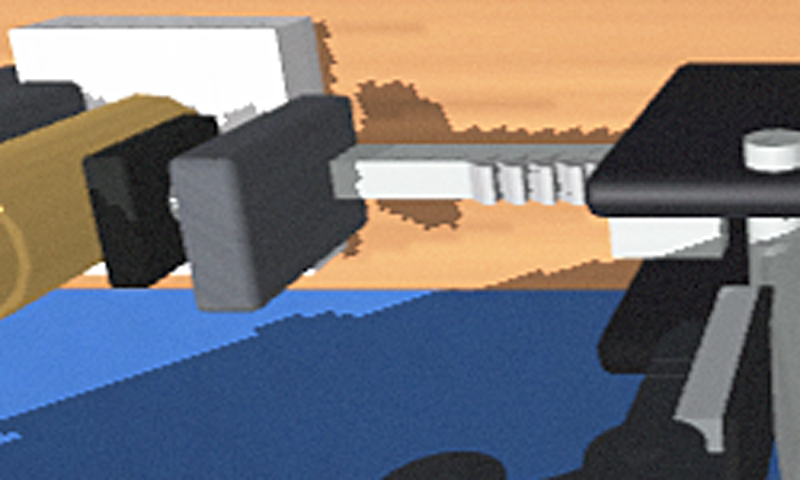

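```bash
python3 - <<'E'
from cx import *
c=cam("wrist",status.get_obs()); f=lambda u,v:(u/3.2,170+v/3.2)
print(cx(c,f(172,160),72),cx(c,f(83,160),65))
E
```

```text
[-33.5 -14. ] [-12.7 -11.7]
```

{"name": "carry_out", "arguments": {
  "plan": [
    [0.4,0,0,0,0],
    [0.2,0,0,0,0],
    [0.05,0,0,0,0],
    [0.05,0,0,0,0],
    [0.05,0,0,0,0],
    [0.2,0,0,0,0],
    [0.3,0,0,0,0],
    [0.38,0,0,0,0],
    [0.44,0,0,0,0],
    [0.44,0,0,0,0],
    [0.44,0,0,0,0]
  ]
}}

```text
clock: 15.2
ee_pos: [704.5, 6.1, 113.1]
eef_rot: [-0.001, 0.815, 0.58, -0.0]
force: [-9.3, 2.4, 6.3]
width: 47.8
```

```bash
python3 l2.py 14
```

```text
15.2 [704.5, 6.1, 113.1] [-9.3  2.4  6.3] 47.8
```

View pics/l14.png

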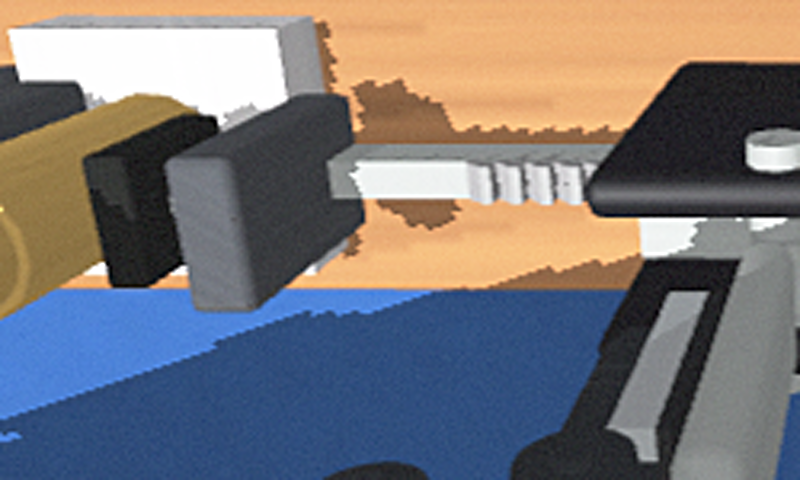

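{"name": "carry_out", "arguments": {
  "plan": [
    [0.47,0,0,0,0],
    [0.5,0,0,0,0],
    [0.52,0,0,0,0],
    [0.52,0,0,0,0]
  ]
}}

```text
clock: 15.65
ee_pos: [703.8, 6.4, 113.5]
eef_rot: [-0.001, 0.815, 0.58, -0.001]
force: [-16.5, 4.7, 12.7]
width: 41.0
```

```bash
python3 l2.py 15
```

```text
15.65 [703.8, 6.4, 113.5] [-16.5   4.7  12.7] 41.0
```

View pics/l15.png

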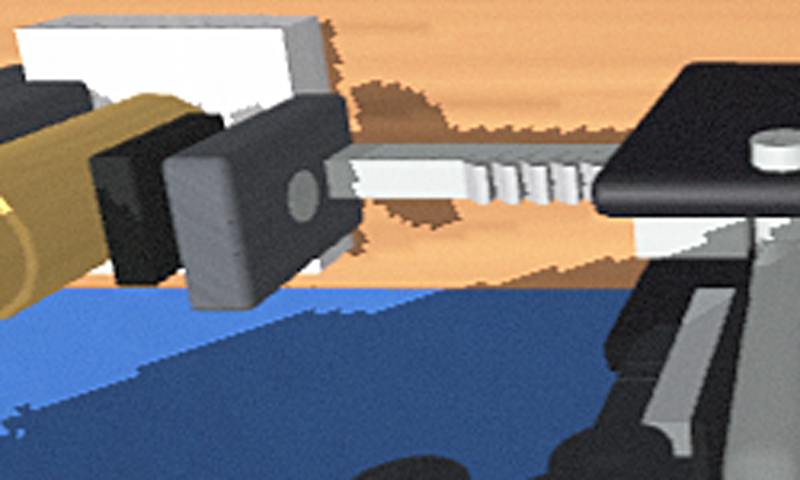

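```bash
python3 - <<'E'
from cx import *
o=status.get_obs(); c=cam("wrist",o); f=lambda u,v:(u/3.2,170+v/3.2)
print(cx(c,f(164,160),72),cx(c,f(90,160),65))
E
```

```text
[-30.9 -13.9] [-12.6 -11.6]
```

{"name": "carry_out", "arguments": {
  "plan": [
    [0.54,0,0,0,0],
    [0.555,0,0,0,0],
    [0.555,0,0,0,0],
    [0.555,0,0,0,0],
    [0.555,0,0,0,0]
  ]
}}

```text
clock: 16.2
ee_pos: [703.8, 6.5, 113.7]
eef_rot: [-0.001, 0.815, 0.58, -0.001]
force: [-18.0, 4.0, 13.7]
width: 38.0
```

```bash
python3 l2.py 16; python3 look.py 17
```

```text
16.2 [703.8, 6.5, 113.7] [-18.    4.   13.7] 38.0
16.25 [703.8   6.5 113.7] [-18.4   5.4  14.1] 38.3
```

View pics/l16.png

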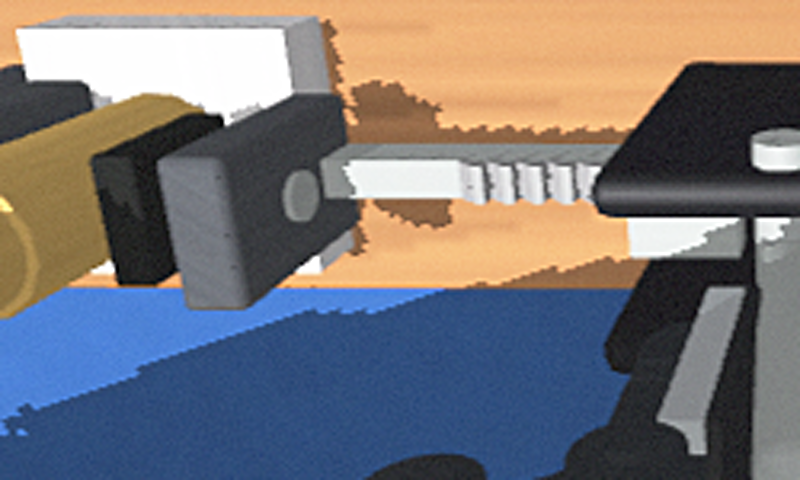

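View pics/l17.png

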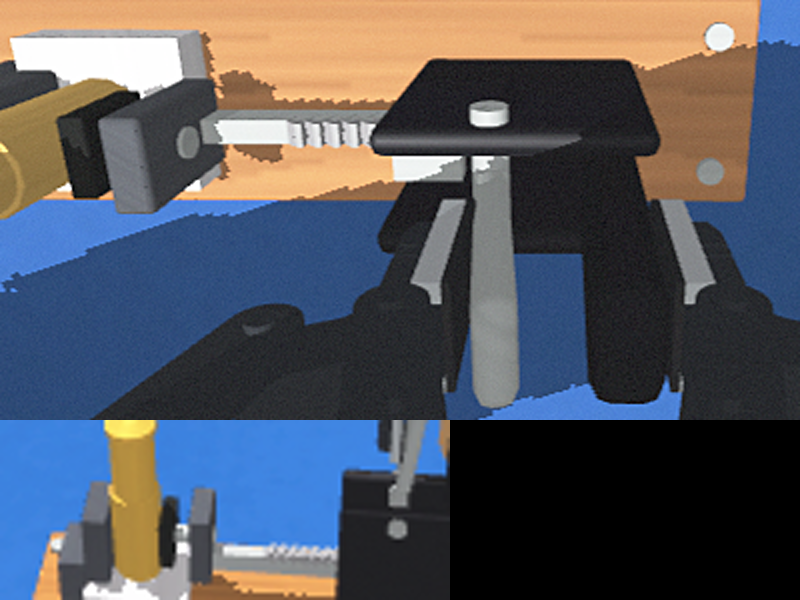

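```bash
python3 - <<'E'
from cx import *
o=status.get_obs(); c=cam("wrist",o); f=lambda u,v:(u/3.2,170+v/3.2)
print(cx(c,f(160,160),72),cx(c,f(91,160),65),o["qvel"].round(3))
print(ticket.hand_in())
E
```

```text
[-30.  -13.9] [-12.6 -11.6] [-0.002  0.     0.    -0.001 -0.    -0.001]
the job is handed in; nothing more can be done
None
```

I stood the stem in the bore and let it go, pumped the trigger with three full squeezes and one part squeeze, and handed in at about 16 s of the 61 s while still holding the trigger. No verdict was reported.

**Last checks:**
- **Pad press:** the wrist camera put the jaw plate and pad face about 17.4 mm apart, against about 24.8 mm measured free. That is roughly 7.3 mm of press, about 4.4 N, good to about 1 mm.
- **Trigger:** the fingers were 38 mm apart, with about 23 N of total force on the wrist, and the arm was still.
- **Stem:** the side picture showed it upright, with its shoulder apparently resting on the block, and the fingers were well clear of it. I did not measure its depth or tilt numerically.
- **Other goods:** the arm was kept clear of the finial, flask and carton. The finial and carton look unmoved in later pictures, but I took no final picture of all three.

**Disagreements along the way:**
- The early stem positions differed by up to about 8 mm between cameras. I placed the stem using close wrist-camera pictures, which matched the block and the held stem.
- The cap looked smaller in the wrist pictures than the given 28 mm. I put that down to its rounded edge.

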